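Hold the end board of a wall shelf tight for screwing

TASK

The small wall shelf lying on its back on the counter still lacks one end board: stand the full-length loose end board on the counter across the shelf's open end, tight against both shelf boards, square, and with its ends flush with their outer faces, so that I can screw it on. Bring it up gently, hold it by its middle so that the screw holes at both ends stay clear, and finish still pressing it on with a steady push of 6 to 20 newtons; do not let go. Leave the short offcut, the screwdriver, the tin of screws and the mug where they are.

Things in the scene. Friction and masses are not known exactly. Their poses are not given: they have to be found in the camera images.
- open_end (a point): Middle of the shelf's open end: in the plane of the two shelf-board ends, midway between the boards, 40 mm above the counter. x runs across the end, y points straight out of the shelf, z up. With the end board in place, its centre is at x = 0, y = +9 mm, z = 0 of this point. Between the boards the end is open for a finger: nothing there but a 5 mm back panel on the counter
- shelf: Half-built pine wall shelf lying on its back, fixed, rigid, 318 mm long, 216 mm wide, 80 mm high. Same axes as open_end, origin 40 mm below it, on the counter. The two shelf boards run from y = 0 to -300 mm. Cross boards: one inside at y = -148 mm (70 mm high) and one closing the far end. Battens 30 mm wide, 22 mm high lie outside along both shelf boards, y = -145 to -255 mm
- near_shelf_board: The shelf board nearer the robot: part of the shelf, 18 mm thick (x), 80 mm high, at x = -99 mm of the shelf, outer face at x = -108 mm. Its origin is at its open end, on the counter, mid-thickness; same axes as the shelf. The end board must bear on its end
- far_shelf_board: The shelf board farther from the robot: part of the shelf, 18 mm thick (x), 80 mm high, at x = +99 mm of the shelf, outer face at x = +108 mm. Its origin is at its open end, on the counter, mid-thickness; same axes as the shelf. The end board must bear on its end
- end_board_center (a point): The centre (half-way up) of the loose pine end board, which starts standing on its long edge on the counter: 216 mm long (its x axis), 18 mm thick (its y axis), 80 mm high (its z axis, up), about 0.1 to 0.25 kg. It has two small dark screw holes near each end, 99 mm from the middle, and may be turned either way round
- offcut_center (a point): The centre (half-way up) of an offcut of the same plank, standing on edge in the same way, but only 140 mm long (x axis), 18 mm thick, 80 mm high, and without holes. Not needed; leave it. It and the end board may stand in either of two places, their centres at least 110 mm apart
- screwdriver: Screwdriver lying on the counter, 210 mm long, with a black handle; origin at its middle; leave it
- screw_tin: Low open tin of screws, 76 mm across and 32 mm high, origin at the centre of its underside; leave it
- mug: Enamel mug, 82 mm across and 80 mm high with a handle, origin at the centre of its underside; leave it

How it is judged:
At the end, for the whole second after the job is handed in: Pressed on the shelf's open end by the robot with 6 to 20 N, at least 1.5 N on each shelf board, at rest; standing on the counter within 4 mm, upright within 0.04 rad; tight within 2.5 mm, square within 0.02 rad; ends flush within 5 mm; gripper within 50 mm of the board's middle (contact force between end_board and shelf between 6 and 20 N and contact force between end_board and far_shelf_board above 1.5 N and contact force between end_board and near_shelf_board above 1.5 N and contact force between the fingers and end_board above 3 N and x of end_board_center in the frame of open_end between -0.005 and 0.005 m and y of end_board_center in the frame of open_end between 0.006 and 0.0115 m and z of end_board_center in the frame of open_end between -0.004 and 0.004 m and angle between the y axis of end_board_center and the y axis of open_end, either way round below 0.02 rad and angle between end_board_center's own z axis and vertical below 0.04 rad and x of the grasp point in the frame of end_board_center between -0.05 and 0.05 m and linear speed of end_board below 0.01 m/s); the arm keeps its last pose, push and grip.
It fails at once if the board is rammed against the shelf (over 50 N) (contact force between end_board and shelf above 50 N).
It fails at once if a bystander (offcut, screwdriver, tin or mug) is shifted more than 30 mm (distance of any of offcut_center, screwdriver, screw_tin, mug from where it was at the start of the episode above 0.03 m).
It also fails if it takes over 40 s, if anything falls off the work surface, if the arm or the gripper's body presses on something with over 40 N, if the wrist force passes 120 N, or if a joint passes its speed limit or range.

ROBOT

A 6-joint arm with a two-finger parallel gripper is mounted at the origin on the work surface. World frame = base frame: x ahead of the robot, y to its left, z up, the work surface at z = 0. Lengths are in m, angles in rad, forces in N, time in s.
With the tool pointing down it reaches from about 0.425 to 1.125 m from the base axis. Payload 14.9 kg.
Tool frame: the origin (TCP) lies midway between the tips of the shut fingers; the grasp point (between the pads) lies env.tcp_to_grasp behind it (env.tcp_to_grasp is the distance from the TCP to the grasp point, in m); z points along the fingers, y is the line along which they close (so a half turn about z gives the same grasp; the last joint's range is limited). The gripper opens to 91 mm and grips with 3 to 60 N. Pads are 32 mm wide; open, the fingers measure 118 mm over their backs; the gripper's body (76 mm by 178 mm) begins 60 mm behind the grasp point.
Start: joints at [-1.272, 0.379, 1.734, -0, 1.028, -0.033], TCP at [0.228, -0.662, 0.179] pointing down, gripper open.
Joint ranges: [-2.77, 2.77], [-0.74, 2.19], [0, 2.66], [-1.06, 4.2], [0.31, 2.87], [-3.08, 3.08]. Speed limits (rad/s): [1.89, 1.89, 2.39, 3.14, 3.14, 3.14].

INTERFACE

Orientations are given as a unit quaternion [x, y, z, w].
In Python, from bench import env gives the robot as it stands. The module is installed in compiled form; this text tells all that it offers.
- The arm moves only by the shell command python3 -m inch 'ROWS' [FORCE]. ROWS is JSON, a list of rows, each an object with "slide": the shift along the tool's x, y, z in units of 500 mm (1.0 is 500 mm), a list of three; "yaw": the turn about the tool's z in units of 90 degrees (1.0 is 90 degrees); "gripper": the opening, from 0 (shut) to 1 (fully open). In form: [{"slide": [tx, ty, tz], "yaw": yaw, "gripper": gripper}, ...]. A call has 1 to 12 rows; each row is the pose to reach, as a shift and turn from the pose commanded when the call began, along the tool's axes at that moment; what a row does not reach only later rows make up. A row lasts 1/10 s, in which the tool goes at most 50 mm and 8.59 degrees, less where a joint would pass 70% of its speed; a pose out of reach is approached as far as the arm can. A call with a number of a shift or a turn outside -1 to 1 is refused whole. A call with a gripper value outside its range is refused whole. The fingers move at their own pace and stop on an object; FORCE is the grip in N (left out, the last holds). Time passes only in rows, so rows that repeat a pose let the fingers close. It gives the time, the measured TCP pose, the force, the opening and the grip force at its end, in the units of the state.
- env.get_obs(): the state, without advancing time (a new reading comes with each control period).
- env.grab_frame(name): name is "scene" or "top" or "wrist"; returns a dict with "pixels" (480x640x3 uint8, blue, green, red), "depth" (480x640 float32, m along the optical axis (not along the pixel's ray), 0 where there is no reading), "vfov" (degrees; the focal length in pixels is half the picture's height over the tangent of half this angle, whatever the lens; pixels are square), "cx", "cy" (the principal point, pixels), "camera_from_world" (4x4, takes a point from world to camera coordinates). Camera axes: x right, y down, z forward; pixel columns grow to the right and rows downward; lengths in m; the calibration is good to about 2 mm. A picture is of the moment at which its call begins.
- env.sign_off(): hands the job in; it is judged then, once.
Trained networks look in a picture, given as the dict that the camera call returned (one of the last four; its "shot" number tells which), for a name from the list of things; names that differ only in an ending like _2 or _b are one class to them, and where a whole thing is asked for, a point or a joint stands for the part that bears it (a point fixed in the world has none). Each returns a list of dicts, best first, with "p" (0 to 1); they miss things now and then, are a little off and sometimes report something else, mostly with a low value. They report only what shows in the picture. A call takes as long as a camera call.
- env.masks_of(picture, thing): "mask" (480x640 bool, what is visible of it) and "rect" ([left, top, width, height] in pixels, round what is visible of it).
- env.spot_point(picture, thing): "location" ([column, row] in pixels: a listed point, or the origin of a listed thing).
The state is a dict: "t": time; "joint_positions": joint angles; "dq": joint speeds; "joint_torque": joint torques, N m; "tcp_pos": TCP position; "eef_rot": TCP orientation; "contact_force": force on the tool from outside, world axes, zero at the start; "moment": the same for the moment, N m; "width": opening from 0.0 (shut) to 1.0 (fully open); "finger_force": force on a finger pad.
Only numpy, scipy, OpenCV 4.12 (cv2) and the standard library are available. Lean on these libraries where they do the work, as an engineer would, in place of code of your own. Each camera call takes 0.05 s, during which the arm holds its last target. There are 200 camera calls.

## Working session

There is one attempt and no reset: what is moved stays moved. The work goes in short steps, Python scripts to look and compute and a shell command to move; the robot and the scene stay as the last step left them, time stands still between calls to the robot, and variables do not carry over. Pictures are saved under pics/ and viewed, at most 10 in all, crops included, and the job is handed in when it is done.

```bash
mkdir -p pics; cat > h.py <<'E'
import numpy as np, cv2
from bench import env
def pts(f,mask=None):
    d=f["depth"]; F=240/np.tan(np.radians(f["vfov"])/2)
    v,u=np.nonzero((d>0)&(mask if mask is not None else True)); z=d[v,u]
    c=np.c_[(u-f["cx"])/F*z,(v-f["cy"])/F*z,z,np.ones_like(z)]
    return (c@np.linalg.inv(f["camera_from_world"]).T)[:,:3],u,v
def proj(f,p):
    F=240/np.tan(np.radians(f["vfov"])/2)
    c=f["camera_from_world"]@np.r_[p,1]
    return c[:2]/c[2]*F+[f["cx"],f["cy"]]
E
python3 - <<'E'
from h import *
f=env.grab_frame("top"); cv2.imwrite("pics/top1.png",f["pixels"])
s=env.grab_frame("scene"); cv2.imwrite("pics/scene1.png",s["pixels"])
o=env.get_obs(); print(o["t"],o["tcp_pos"],o["eef_rot"],o["width"],env.tcp_to_grasp)
for n in ["end_board_center","offcut_center","shelf","screwdriver","screw_tin","mug","near_shelf_board","far_shelf_board","open_end"]:
  m=[] if n=="open_end" else env.masks_of(f,n)
  for r in m[:2]:
    P,_,_=pts(f,r["mask"]); 
    t=P[P[:,2]>P[:,2].max()-.012] if len(P) else P
    print(n,round(r["p"],2),r["rect"],len(P),np.round(np.median(P,0),3),"top",cv2.minAreaRect(t[:,:2].astype(np.float32)) if len(t) else 0, P[:,2].max() if len(P) else 0)
  print(n,[(round(r["p"],2),np.round(r["location"])) for r in env.spot_point(f,n)[:2]])
E
```

```text
0.1 [ 0.22789235 -0.66145699  0.17836123] [ 9.86271461e-01  1.65131365e-01 -6.79212694e-05 -4.83098925e-04] 0.9978146252360275 0.0188
end_board_center 0.84 [283.9, 230.3, 33.6, 117.7] 1303 [0.505 0.207 0.079] top ((0.5061045289039612, 0.2079433798789978), (0.018014732748270035, 0.21463002264499664), 77.04918670654297) 0.08531012724887899
end_board_center [(0.89, array([304., 288.]))]
offcut_center 0.7 [194.8, 240.9, 22.9, 76.1] 1336 [0.523 0.377 0.077] top ((0.5245687961578369, 0.3812212347984314), (0.13874278962612152, 0.019274337217211723), 7.324531555175781) 0.08488162137850375
offcut_center [(0.98, array([204., 279.])), (0.27, array([405., 302.]))]
shelf [(0.96, array([402., 303.]))]
screwdriver 0.93 [304.0, 123.6, 49.0, 97.0] 817 [0.763 0.143 0.021] top ((0.7328194975852966, 0.1568157970905304), (0.024369988590478897, 0.19868838787078857), 65.73829650878906) 0.030432288049520695
screwdriver [(0.91, array([327., 172.]))]
screw_tin 0.8 [413.1, 128.5, 40.2, 45.0] 1335 [ 0.774 -0.052  0.009] top ((0.7729495763778687, -0.05098266527056694), (0.07407207787036896, 0.07519443333148956),
[... 178 characters left out ...]
6729126), (0.08176712691783905, 0.07897134870290756), 49.66712951660156) 0.08450794935391426
mug [(0.58, array([433., 153.])), (0.55, array([230., 187.]))]
near_shelf_board 0.56 [400.8, 355.0, 170.2, 46.2] 1904 [ 0.347 -0.117  0.079] top ((0.34577590227127075, -0.12341226637363434), (0.2986704707145691, 0.01809280551970005), 77.634765625) 0.08455115477016095
near_shelf_board [(0.67, array([398., 355.]))]
far_shelf_board 0.85 [415.7, 243.9, 175.5, 51.5] 2646 [ 0.538 -0.162  0.077] top ((0.5386951565742493, -0.1672457754611969), (0.30098631978034973, 0.018897373229265213), 77.74584197998047) 0.08537933086628158
far_shelf_board [(0.77, array([416., 254.]))]
open_end [(0.6, array([411., 305.]))]
```

View pics/top1.png

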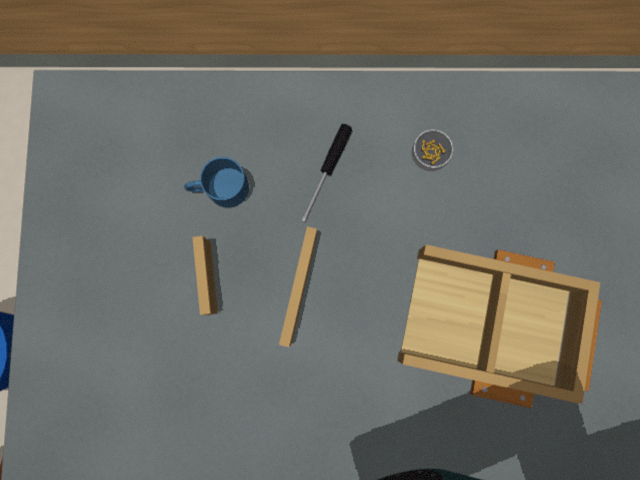

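View pics/scene1.png

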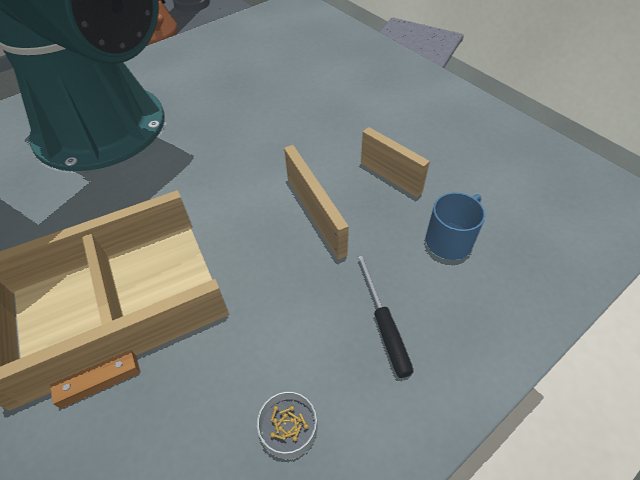

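```bash
python3 -m inch '[{"slide":[0.97,-0.85,0],"yaw":0.35,"gripper":1},{"slide":[0.97,-0.85,0],"yaw":0.35,"gripper":1},{"slide":[0.97,-0.85,0],"yaw":0.35,"gripper":1},{"slide":[0.97,-0.85,0],"yaw":0.35,"gripper":1},{"slide":[0.97,-0.85,0],"yaw":0.35,"gripper":1},{"slide":[0.97,-0.85,0],"yaw":0.35,"gripper":1},{"slide":[0.97,-0.85,0],"yaw":0.35,"gripper":1},{"slide":[0.97,-0.85,0],"yaw":0.35,"gripper":1},{"slide":[0.97,-0.85,0],"yaw":0.35,"gripper":1},{"slide":[0.97,-0.85,0],"yaw":0.35,"gripper":1},{"slide":[0.97,-0.85,0],"yaw":0.35,"gripper":1},{"slide":[0.97,-0.85,0],"yaw":0.35,"gripper":1}]'
cat >> h.py <<'E'
from scipy.spatial.transform import Rotation as R
def go(target,ax=None):
    """print slide/yaw units to bring TCP to target, tool y to world angle ax(deg)"""
    o=env.get_obs(); r=R.from_quat(o["eef_rot"]); M=r.as_matrix()
    s=M.T@(np.array(target)-o["tcp_pos"])/.5
    a=np.degrees(np.arctan2(M[1,1],M[0,1]))
    print("tcp",np.round(o["tcp_pos"],4),"tool y ang",round(a,2),"slide",np.round(s,4),"yaw",None if ax is None else round(-(ax-a)/90,4),"t",round(o["t"],2),"F",np.round(o["contact_force"],1),"q",np.round(o["joint_positions"],2), "tilt",np.round(M[:,2],4))
E
python3 -c "
from h import *
go([.506,.208,.179],-102.8)"
```

```text
t: 2.15
tcp_pos: [0.5267, -0.139, 0.1793]
eef_rot: [0.994, -0.109, 0.0, 0.0]
contact_force: [0.6, -0.7, 0.1]
width: 1.002
finger_force: 0.0
tcp [ 0.5267 -0.139   0.1793] tool y ang -102.49 slide [-1.904e-01 -6.687e-01  4.000e-04] yaw 0.0035 t 2.15 F [ 0.6 -0.7  0.1] q [-0.3   0.13  2.05  0.    0.96  1.49] tilt [ 6.e-04 -2.e-04 -1.e+00]
```

```bash
python3 -m inch '[{"slide":[-0.19,-0.67,0],"yaw":0,"gripper":1},{"slide":[-0.19,-0.67,0],"yaw":0,"gripper":1},{"slide":[-0.19,-0.67,0],"yaw":0,"gripper":1},{"slide":[-0.19,-0.67,0],"yaw":0,"gripper":1},{"slide":[-0.19,-0.67,0],"yaw":0,"gripper":1},{"slide":[-0.19,-0.67,0],"yaw":0,"gripper":1},{"slide":[-0.19,-0.67,0],"yaw":0,"gripper":1},{"slide":[-0.19,-0.67,0],"yaw":0,"gripper":1},{"slide":[-0.19,-0.67,0],"yaw":0,"gripper":1},{"slide":[-0.19,-0.67,0],"yaw":0,"gripper":1}]'
python3 - <<'E'
from h import *
go([.506,.208,.179],-102.8)
for c in ["wrist","top"]:
  f=env.grab_frame(c); cv2.imwrite(f"pics/{c}2.png",f["pixels"])
  for n in ["end_board_center","near_shelf_board","far_shelf_board"]:
   for r in env.masks_of(f,n)[:1]:
    P,_,_=pts(f,r["mask"]); t=P[(P[:,2]>.07)&(P[:,2]<.09)]
    if len(t): print(c,n,round(r["p"],2),r["rect"],len(t),np.round(t.mean(0),4),cv2.minAreaRect(t[:,:2].astype(np.float32)))
E
```

```text
t: 3.15
tcp_pos: [0.5055, 0.2059, 0.1789]
eef_rot: [0.994, -0.109, -0.0, 0.0]
contact_force: [0.3, 0.2, -0.4]
width: 1.001
finger_force: 0.0
tcp [0.5055 0.2059 0.1789] tool y ang -102.52 slide [ 0.     -0.0044 -0.0002] yaw 0.0031 t 3.15 F [ 0.3  0.2 -0.4] q [ 0.34  0.14  2.05 -0.    0.96  2.13] tilt [-2.e-04 -2.e-04 -1.e+00]
wrist end_board_center 0.62 [318.9, 95.3, 20.1, 239.1] 5166 [0.5191 0.2018 0.0799] ((0.50934898853302, 0.20385882258415222), (0.017917867749929428, 0.20897799730300903), 77.05681610107422)
wrist near_shelf_board 0.55 [510.9, 279.5, 128.3, 27.7] 7 [ 0.3702 -0.0619  0.0717] ((0.3701793849468231, -0.06195547804236412), (0.004544293507933617, 0.000796517007984221), 70.57743072509766)
wrist far_shelf_board 0.85 [542.1, 71.9, 96.9, 35.4] 1300 [ 0.5686 -0.0365  0.079 ] ((0.5678460001945496, -0.04215662553906441), (0.039552900940179825, 0.01813725382089615), 77.64827728271484)
top near_shelf_board 0.72 [403.2, 354.2, 170.1, 51.5] 1801 [ 0.3456 -0.1253  0.0788] ((0.3454214632511139, -0.12502709031105042), (0.3020473122596741, 0.018137909471988678), 77.63977813720703)
top far_shelf_board 0.75 [416.3, 247.6, 175.7, 43.8] 1792 [ 0.5384 -0.1664  0.0784] ((0.5388252139091492, -0.16649305820465088), (0.30071237683296204, 0.019181421026587486), 77.69953918457031)
```

View pics/wrist2.png

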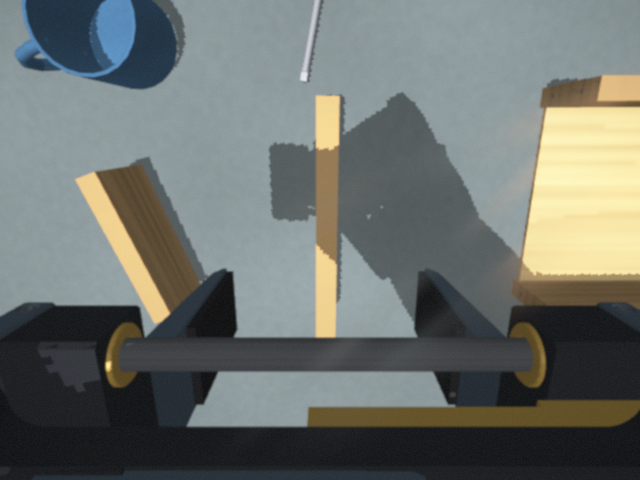

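```bash
python3 -m inch '[{"slide":[0,0,0.08],"yaw":0.004,"gripper":1},{"slide":[0,0,0.16],"yaw":0.004,"gripper":1},{"slide":[0,0,0.24],"yaw":0.004,"gripper":1},{"slide":[0,0,0.29],"yaw":0.004,"gripper":1},{"slide":[0,0,0.314],"yaw":0.004,"gripper":1},{"slide":[0,0,0.314],"yaw":0.004,"gripper":0.6},{"slide":[0,0,0.314],"yaw":0.004,"gripper":0.3},{"slide":[0,0,0.314],"yaw":0.004,"gripper":0},{"slide":[0,0,0.314],"yaw":0.004,"gripper":0},{"slide":[0,0,0.314],"yaw":0.004,"gripper":0},{"slide":[0,0,0.314],"yaw":0.004,"gripper":0},{"slide":[0,0,0.314],"yaw":0.004,"gripper":0}]' 25
python3 -c "
from h import *
go([.506,.208,.025],-102.3)"
```

```text
t: 4.75
tcp_pos: [0.5056, 0.2067, 0.0221]
eef_rot: [0.994, -0.112, 0.0, -0.0]
contact_force: [-0.3, -0.1, -0.1]
width: 0.416
finger_force: 0.0
tcp [0.5056 0.2067 0.0221] tool y ang -102.85 slide [ 0.0002 -0.0028 -0.0057] yaw -0.0061 t 4.75 F [-0.3 -0.1 -0.1] q [0.35 0.39 2.09 0.   0.66 2.14] tilt [ 2.e-04  1.e-04 -1.e+00]
```

Fingers still closing; finish the grip, then lift 4 mm.

```bash
python3 -m inch '[{"slide":[0,0,0],"yaw":0,"gripper":0},{"slide":[0,0,0],"yaw":0,"gripper":0},{"slide":[0,0,0],"yaw":0,"gripper":0},{"slide":[0,0,0],"yaw":0,"gripper":0},{"slide":[0,0,0],"yaw":0,"gripper":0},{"slide":[0,0,0],"yaw":0,"gripper":0},{"slide":[0,0,0],"yaw":0,"gripper":0},{"slide":[0,0,0],"yaw":0,"gripper":0},{"slide":[0,0,-0.004],"yaw":0,"gripper":0},{"slide":[0,0,-0.008],"yaw":0,"gripper":0},{"slide":[0,0,-0.008],"yaw":0,"gripper":0}]' 25
python3 - <<'E'
from h import *
y=np.array([.2135,.977]);x=np.array([.977,-.2135]);oe=np.array([.4743,.0015])
go([*(oe+y*.034),.0265],-102.3)
for c in ["top","wrist"]:
  f=env.grab_frame(c)
  for r in env.masks_of(f,"end_board_center")[:1]:
    P,_,_=pts(f,r["mask"]); t=P[(P[:,2]>.07)&(P[:,2]<.1)]
    print(c,round(r["p"],2),np.round(t.mean(0),4),cv2.minAreaRect(t[:,:2].astype(np.float32)))
    e=t[:,:2]@x; print("along x: ",e.min(),e.max(), "oe",oe@x)
E
```

```text
t: 5.85
tcp_pos: [0.5057, 0.2067, 0.0262]
eef_rot: [0.994, -0.112, 0.0, -0.0]
contact_force: [-0.5, 0.0, -2.6]
width: 0.195
finger_force: 25.0
tcp [0.5057 0.2067 0.0262] tool y ang -102.85 slide [ 0.0295  0.346  -0.0006] yaw -0.0061 t 5.85 F [-0.5  0.  -2.6] q [ 0.35  0.38  2.09 -0.    0.67  2.14] tilt [ 3.e-04  1.e-04 -1.e+00]
top 0.3 [0.6971 0.3503 0.0768] ((0.7017431259155273, 0.3493327498435974), (0.08251633495092392, 0.08019538968801498), 57.49738311767578)
along x:  0.570716930563455 0.6511101121883391 oe 0.46307085
wrist 0.74 [0.5531 0.1956 0.0841] ((0.5364547967910767, 0.1995103806257248), (0.018124597147107124, 0.15518540143966675), 77.10973358154297)
along x:  0.4039904194208408 0.5590513946735568 oe 0.46307085
```

```bash
python3 -m inch '[{"slide":[0.005,0.05,0],"yaw":-0.006,"gripper":0},{"slide":[0.01,0.11,0],"yaw":-0.006,"gripper":0},{"slide":[0.015,0.17,0],"yaw":-0.006,"gripper":0},{"slide":[0.02,0.23,0],"yaw":-0.006,"gripper":0},{"slide":[0.025,0.28,0],"yaw":-0.006,"gripper":0},{"slide":[0.03,0.32,0],"yaw":-0.006,"gripper":0},{"slide":[0.03,0.346,0],"yaw":-0.006,"gripper":0},{"slide":[0.03,0.346,0],"yaw":-0.006,"gripper":0},{"slide":[0.03,0.346,0],"yaw":-0.006,"gripper":0}]'
python3 - <<'E'
from h import *
y=np.array([.2135,.977]);x=np.array([.977,-.2135]);oe=np.array([.4743,.0015])
go([*(oe+y*.034),.022],-102.3)
for c in ["top","wrist"]:
  f=env.grab_frame(c); cv2.imwrite(f"pics/{c}3.png",f["pixels"])
  for n in ["end_board_center","near_shelf_board","far_shelf_board"]:
   for r in env.masks_of(f,n)[:1]:
    P,_,_=pts(f,r["mask"]); t=P[(P[:,2]>.07)&(P[:,2]<.1)]
    if len(t)<50: continue
    e=(t[:,:2]-oe)@np.c_[x,y]
    print(c,n,round(r["p"],2),len(t),cv2.minAreaRect(t[:,:2].astype(np.float32)),"x",np.percentile(e[:,0],[0,1,99,100]).round(4),"y",np.percentile(e[:,1],[0,1,99,100]).round(4))
E
```

```text
t: 6.95
tcp_pos: [0.4818, 0.0349, 0.0259]
eef_rot: [0.994, -0.107, 0.0, -0.0]
contact_force: [0.6, 0.3, -2.2]
width: 0.196
finger_force: 25.0
tcp [0.4818 0.0349 0.0259] tool y ang -102.33 slide [-0.0004  0.0004  0.0079] yaw -0.0004 t 6.95 F [ 0.6  0.3 -2.2] q [0.02 0.3  2.22 0.   0.62 1.81] tilt [ 1.e-04  1.e-04 -1.e+00]
top end_board_center 0.67 253 ((0.48247820138931274, 0.0385647751390934), (0.01811514049768448, 0.2146715521812439), 77.28925323486328) x [-0.1072 -0.1044  0.107   0.1074] y [0.0283 0.0286 0.0464 0.0465]
top near_shelf_board 0.58 607 ((0.32493066787719727, -0.21876469254493713), (0.1096724197268486, 0.017917070537805557), 77.6528549194336) x [-0.1079 -0.1076 -0.09   -0.0899] y [-0.3019 -0.2993 -0.1974 -0.1923]
top far_shelf_board 0.86 1732 ((0.5384847521781921, -0.1666574329137802), (0.3003871738910675, 0.019438110291957855), 77.62104034423828) x [0.0889 0.0897 0.1078 0.1084] y [-0.3008 -0.2976 -0.0027 -0.0004]
wrist end_board_center 0.95 14119 ((0.5128579139709473, 0.028423592448234558), (0.01813989132642746, 0.1551588922739029), 77.74771118164062) x [-0.0457 -0.0429  0.1085  0.1095] y [0.0255 0.0257 0.0434 0.0437]
wrist far_shelf_board 0.59 11675 ((0.5623738765716553, -0.06662320345640182), (0.08901002258062363, 0.018494300544261932), 77.61774444580078) x [0.0913 0.0915 0.1094 0.1099] y [-0.0923 -0.0842 -0.0038 -0.0032]
```

View pics/wrist3.png

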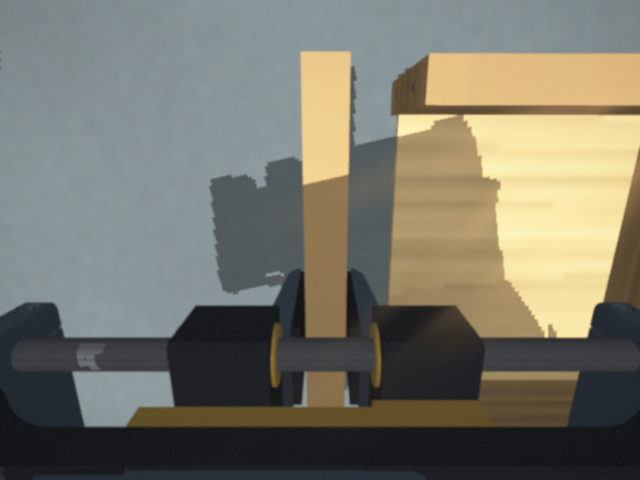

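View pics/top3.png

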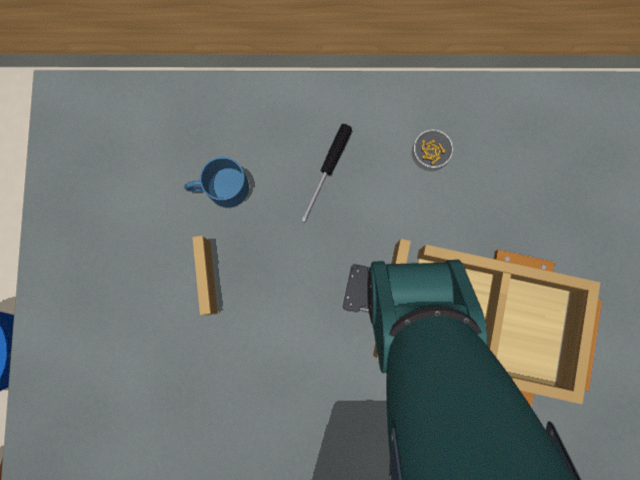

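```bash
python3 -m inch '[{"slide":[0.001,0.01,0],"yaw":0,"gripper":0},{"slide":[0.001,0.02,0],"yaw":0,"gripper":0},{"slide":[0.001,0.03,0],"yaw":0,"gripper":0},{"slide":[0.001,0.04,0],"yaw":0,"gripper":0},{"slide":[0.001,0.046,0.002],"yaw":0,"gripper":0},{"slide":[0.001,0.046,0.004],"yaw":0,"gripper":0},{"slide":[0.001,0.046,0.006],"yaw":0,"gripper":0},{"slide":[0.001,0.046,0.007],"yaw":0,"gripper":0},{"slide":[0.001,0.046,0.007],"yaw":0,"gripper":0}]'
python3 - <<'E'
from h import *
y=np.array([.2135,.977]);x=np.array([.977,-.2135]);oe=np.array([.4743,.0015])
go([*(oe+y*.009),.022],-102.3)
f=env.grab_frame("wrist"); cv2.imwrite("pics/wrist4.png",f["pixels"])
for n in ["end_board_center","far_shelf_board"]:
   for r in env.masks_of(f,n)[:1]:
    P,_,_=pts(f,r["mask"]); t=P[(P[:,2]>.07)&(P[:,2]<.1)]
    e=(t[:,:2]-oe)@np.c_[x,y]
    print(n,round(r["p"],2),len(t),t[:,2].mean(),cv2.minAreaRect(t[:,:2].astype(np.float32)),"x",np.percentile(e[:,0],[0,1,99,100]).round(4),"y",np.percentile(e[:,1],[0,1,99,100]).round(4))
E
```

```text
t: 8.25
tcp_pos: [0.4772, 0.0122, 0.0223]
eef_rot: [0.994, -0.107, -0.0, 0.0]
contact_force: [0.1, -0.4, -1.8]
width: 0.199
finger_force: 25.0
tcp [0.4772 0.0122 0.0223] tool y ang -102.3 slide [-0.0012  0.0041  0.0007] yaw 0.0 t 8.25 F [ 0.1 -0.4 -1.8] q [-0.02  0.3   2.23  0.    0.61  1.76] tilt [-1.e-04  0.e+00 -1.e+00]
end_board_center 0.7 14023 0.0804399802644183 ((0.5082923173904419, 0.0053600650280714035), (0.01812608726322651, 0.15526697039604187), 77.64962768554688) x [-0.0453 -0.0423  0.1089  0.11  ] y [0.0019 0.0022 0.0198 0.0201]
far_shelf_board 0.81 14939 0.0799227209244206 ((0.5597959756851196, -0.07798242568969727), (0.11143830418586731, 0.01835819147527218), 77.55147552490234) x [0.0914 0.0915 0.1092 0.1098] y [-0.1151 -0.1046 -0.004  -0.0037]
```

View pics/wrist4.png

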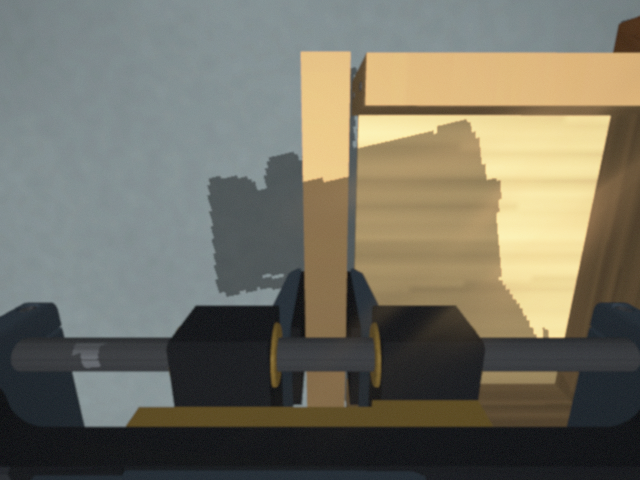

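```bash
python3 -m inch '[{"slide":[0,0.002,0.0005],"yaw":0,"gripper":0},{"slide":[0,0.004,0.0005],"yaw":0,"gripper":0},{"slide":[0,0.006,0.0005],"yaw":0,"gripper":0},{"slide":[0,0.008,0.0005],"yaw":0,"gripper":0},{"slide":[0,0.008,0.0005],"yaw":0,"gripper":0}]'
python3 -m inch '[{"slide":[0,0.001,0],"yaw":0,"gripper":0},{"slide":[0,0.001,0],"yaw":0,"gripper":0}]'
```

```text
t: 8.9
tcp_pos: [0.4764, 0.008, 0.0222]
eef_rot: [0.994, -0.107, 0.0, -0.0]
contact_force: [1.2, -0.8, -2.3]
width: 0.195
finger_force: 25.0
t: 9.1
tcp_pos: [0.4763, 0.0076, 0.0222]
eef_rot: [0.994, -0.107, 0.0, -0.0]
contact_force: [-0.6, 1.0, -2.6]
width: 0.197
finger_force: 25.0
```

```bash
python3 -m inch '[{"slide":[0,0.001,0],"yaw":0,"gripper":0},{"slide":[0,0.001,0],"yaw":0,"gripper":0}]'
```

```text
t: 9.3
tcp_pos: [0.4762, 0.0072, 0.0222]
eef_rot: [0.994, -0.107, -0.0, -0.0]
contact_force: [0.1, -1.1, -1.4]
width: 0.193
finger_force: 25.0
```

```bash
python3 -m inch '[{"slide":[0,0.001,0],"yaw":0,"gripper":0},{"slide":[0,0.001,0],"yaw":0,"gripper":0}]' | grep -E "tcp|contact"
```

```text
tcp_pos: [0.4761, 0.0067, 0.0222]
contact_force: [0.1, 0.2, -1.5]
```

```bash
python3 -m inch '[{"slide":[0,0.0007,0],"yaw":0,"gripper":0},{"slide":[0,0.0007,0],"yaw":0,"gripper":0}]' | grep -E "tcp|contact"
```

```text
tcp_pos: [0.4761, 0.0065, 0.0222]
contact_force: [0.6, 4.6, -1.8]
```

```bash
python3 -m inch '[{"slide":[0,0.0005,0],"yaw":0,"gripper":0},{"slide":[0,0.0005,0],"yaw":0,"gripper":0}]' | grep -E "tcp|contact"
```

```text
tcp_pos: [0.4761, 0.0065, 0.0222]
contact_force: [0.4, 8.1, -1.8]
```

```bash
python3 -m inch '[{"slide":[0,0.0004,0],"yaw":0,"gripper":0},{"slide":[0,0.0007,0],"yaw":0,"gripper":0},{"slide":[0,0.0007,0],"yaw":0,"gripper":0},{"slide":[0,0.0007,0],"yaw":0,"gripper":0}]'
python3 - <<'E'
from h import *
y=np.array([.2135,.977]);x=np.array([.977,-.2135]);oe=np.array([.4743,.0015])
go([*(oe+y*.009),.022],-102.3)
f=env.grab_frame("wrist"); cv2.imwrite("pics/wrist5.png",f["pixels"])
for n in ["end_board_center","far_shelf_board"]:
   for r in env.masks_of(f,n)[:1]:
    P,_,_=pts(f,r["mask"]); t=P[(P[:,2]>.07)&(P[:,2]<.1)]
    e=(t[:,:2]-oe)@np.c_[x,y]
    print(n,round(r["p"],2),len(t),t[:,2].mean(),cv2.minAreaRect(t[:,:2].astype(np.float32)),"x",np.percentile(e[:,0],[0,1,99,100]).round(4),"y",np.percentile(e[:,1],[0,1,99,100]).round(4))
o=[]
for i in range(4): env.grab_frame("top"); s=env.get_obs(); o.append(np.r_[s["contact_force"],s["moment"]])
print(np.mean(o,0).round(2))
E
```

```text
t: 10.3
tcp_pos: [0.4761, 0.0065, 0.0222]
eef_rot: [0.994, -0.108, 0.0, -0.001]
contact_force: [1.1, 14.1, -2.6]
width: 0.194
finger_force: 25.0
tcp [0.4761 0.0065 0.0222] tool y ang -102.34 slide [-0.0014 -0.0074  0.0004] yaw -0.0005 t 10.3 F [ 1.1 14.1 -2.6] q [-0.04  0.3   2.23  0.    0.61  1.75] tilt [ 4.0e-04  1.1e-03 -1.0e+00]
end_board_center 0.64 14034 0.08033563849915222 ((0.5072032809257507, -0.0001665111631155014), (0.018846869468688965, 0.15506693720817566), 77.55320739746094) x [-0.045  -0.0419  0.109   0.11  ] y [-0.0042 -0.0036  0.0139  0.0149]
far_shelf_board 0.92 15622 0.07997380924882691 ((0.5594147443771362, -0.07921184599399567), (0.11433026194572449, 0.02066817693412304), 79.04898071289062) x [0.0887 0.0915 0.1092 0.1096] y [-0.1181 -0.1102 -0.0049 -0.0036]
[ 1.46 14.21 -3.42  2.67 -0.27 -0.02]
```

View pics/wrist5.png

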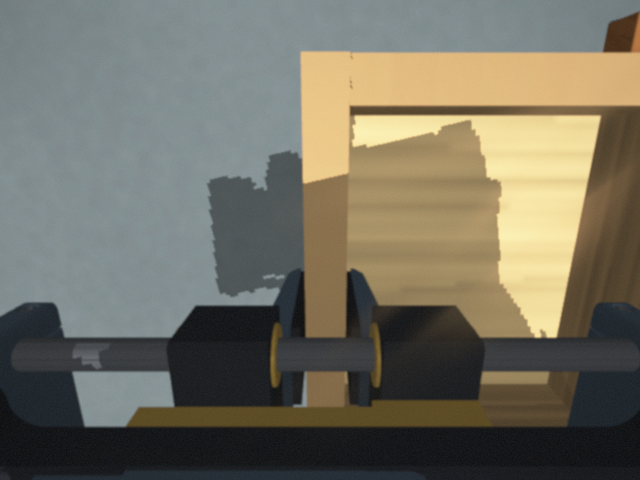

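```bash
python3 -c "
from h import *
print(env.get_obs()['contact_force'], env.sign_off())"
```

```text
the job is handed in; nothing more can be done
[ 1.17013001 14.5847472  -3.21828446] None
```

The end board is standing across the shelf's open end and the job is handed in: flush to within about 1 mm and square by camera at the far board. It is gripped at its middle and pressed on with about 14 N, which the wrist moment shows is shared evenly by both shelf boards, though the near joint was hidden from the cameras.

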